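Unstack the tea caddies onto their coasters

ROBOT

A 6-joint arm with a two-finger parallel gripper is mounted at the origin on a cart in front of the work surface, level with it; the furniture and walls round the work are solid. World frame = base frame: x ahead of the robot, y to its left, z up, the work surface at z = 0. Lengths are in m, angles in rad, forces in N, time in s.
With the tool pointing down it reaches from about 0.4 to 0.925 m from the base axis. Payload 12.5 kg.
Tool frame: the origin (TCP) lies on the centre line of the jaws, within the pads' length; the fingertips stand 25 mm ahead of it and the grasp point (between the pads) lies 6 mm ahead of it (robot.tcp_to_tips is the distance from the TCP to the fingertips, in m); z points along the fingers, y is the line along which they close (so a half turn about z gives the same grasp; the last joint's range is limited). The gripper opens to 95 mm and grips with 3 to 60 N. Pads are 20 mm wide; open, the fingers measure 119 mm over their backs; the gripper's body (75 mm by 180 mm) begins 59 mm behind the grasp point.
Start: joints at [-1.378, 0.491, 1.559, -0, 1.092, -0.106], TCP at [0.184, -0.597, 0.24] pointing down, gripper open.
Joint ranges: [-3.1, 3.1], [-0.84, 2.19], [0.05, 2.79], [-1.13, 4.28], [0.06, 2.93], [-2.69, 2.69]. Speed limits (rad/s): [2.22, 2.22, 2.79, 3.14, 3.14, 3.14].

INTERFACE

Orientations are given as a unit quaternion [w, x, y, z].
In Python, from rig import robot, imaging, job, recognise, trace gives the robot as it stands. The module is installed in compiled form; this text tells all that it offers.
- The arm moves only by the tool play_rows, never from a script. Its argument "series" is a list of rows, each a list of 6 numbers: the shift along the tool's x, y, z in mm, then the turn, a rotation vector about the tool's x, y, z in degrees. A call has 1 to 12 rows; each row is the pose to reach, as a shift and turn from the pose commanded when the call began, along the tool's axes at that moment; what a row does not reach only later rows make up. A row lasts 1/12 s, in which the tool goes at most 41.7 mm and 7.16 degrees, less where a joint would pass 70% of its speed; a pose out of reach is approached as far as the arm can. A call with a gripper value outside its range is refused whole. "claw" is the closure in counts, from 0 (fully open) to 255 (shut), set as the call begins (left out, the last holds). The fingers move at their own pace and stop on an object; "grip_force" is the grip in N (left out, the last holds). Time passes only in rows, so rows that repeat a pose let the fingers close. It gives the time, the measured TCP pose, the force, the opening and the grip force at its end, in the units of the state.
- robot.state(): the state, without advancing time (a new reading comes with each control period).
- imaging.camera(name): name is "side" or "top"; returns a dict with "pixels" (400x640x3 uint8, red, green, blue), "intrinsics" (3x3 intrinsics, pixels), "R" (3x3) and "t" (3): a world point X has camera coordinates R X + t. Camera axes: x right, y down, z forward; pixel columns grow to the right and rows downward; lengths in m; the calibration is good to about 2 mm. A picture is of the moment at which its call begins. There is no depth.
- job.hand_in(): hands the job in; it is judged then, once.
Trained networks look in the newest picture that a camera, given by its name, has taken for a name from the list of things; names that differ only in an ending like _2 or _b are one class to them, and where a whole thing is asked for, a point or a joint stands for the part that bears it (a point fixed in the world has none). Each returns a list of dicts, best first, with "score" (0 to 1); they miss things now and then, are a little off and sometimes report something else, mostly with a low value. They report only what shows in the picture. A call takes as long as a camera call.
- recognise(camera, name): "box" ([left, top, right, bottom] in pixels, round what is visible of it).
- trace(camera, name): "region" (400x640 bool, what is visible of it) and "box" ([left, top, right, bottom] in pixels, round what is visible of it).
The state is a dict: "clock": time; "q": joint angles; "dq": joint speeds; "effort": joint torques, N m; "eef_pos": TCP position; "orientation": TCP orientation; "force": force on the tool from outside, world axes, zero at the start; "torque": the same for the moment, N m; "width": opening from 0.0 (shut) to 1.0 (fully open); "grasp_force": force on a finger pad.
Only numpy, scipy, OpenCV 4.12 (cv2) and the standard library are available. Lean on these libraries where they do the work, as an engineer would, in place of code of your own. Each camera call takes 0.05 s, during which the arm holds its last target. There are 200 camera calls.

TASK

The four tea-corner containers were piled into one stack while the worktop was wiped. Take the stack apart from the top down and set each piece upright on its own dark wooden coaster, the one of its shape and size, so that it stands flat inside the rim: first the small round pot, then the square caddy, then the round caddy, and last the oblong caddy. Set them down gently without dropping or tipping any, and leave the garlic and the cup where they are.

Things in the scene. Friction and masses are not known exactly. Their poses are not given: they have to be found in the camera images.
- small_pot_center (a point): The small round pot, on top of the stack at the start: diameter 28 mm, 40 mm high, about 60 g. White stoneware with a flat wooden lid that is part of it (it does not come off, and is 3 mm narrower all round). This point is its centre, half-way up; its z points up.
- square_caddy_center (a point): The square caddy, second from the top: 40 x 40 mm, 44 mm high, about 120 g. White stoneware with a flat wooden lid that is part of it (it does not come off, and is 3 mm narrower all round). This point is its centre, half-way up; its z points up, x and y are square to its sides.
- round_caddy_center (a point): The round caddy, third from the top: diameter 58 mm, 44 mm high, about 180 g. White stoneware with a flat wooden lid that is part of it (it does not come off, and is 3 mm narrower all round). This point is its centre, half-way up; its z points up.
- oblong_caddy_center (a point): The oblong caddy, at the bottom of the stack and standing on the worktop: 64 mm along its x by 120 mm along its y, 44 mm high, about 300 g. White stoneware with a flat wooden lid that is part of it (it does not come off, and is 3 mm narrower all round). This point is its centre, half-way up; its z points up.
- small_coaster: The smallest round coaster, dark wood with a cork-lined floor, fixed to the worktop: floor 5 mm thick, rim 5 mm wide whose top is 11 mm above the worktop (6 mm above the coaster's floor). Inside diameter 44 mm, outside 54 mm. Origin: centre of its underside, on the worktop. For the small round pot.
- square_coaster: The square coaster, dark wood with a cork-lined floor, fixed to the worktop: floor 5 mm thick, rim 5 mm wide whose top is 11 mm above the worktop (6 mm above the coaster's floor). Inside 56 x 56 mm, outside 66 x 66 mm. Origin: centre of its underside, on the worktop; x and y are square to its sides. For the square caddy.
- round_coaster: The larger round coaster, dark wood with a cork-lined floor, fixed to the worktop: floor 5 mm thick, rim 5 mm wide whose top is 11 mm above the worktop (6 mm above the coaster's floor). Inside diameter 74 mm, outside 84 mm. Origin: centre of its underside, on the worktop. For the round caddy.
- oblong_coaster: The oblong coaster, dark wood with a cork-lined floor, fixed to the worktop: floor 5 mm thick, rim 5 mm wide whose top is 11 mm above the worktop (6 mm above the coaster's floor). Inside 80 mm along its x by 136 mm along its y, outside 90 x 146 mm. Origin: centre of its underside, on the worktop; z up. For the oblong caddy.
- garlic_center (a point): A loose garlic bulb, about 54 mm across and 53 mm high, standing on the worktop; its centre. Not to be disturbed.
- cup_center (a point): A loose small dark-and-white cup with a handle, 60 mm across (84 mm with its handle), 53 mm high, on the worktop; the centre of its bowl. Not to be disturbed.

How it is judged:
By the outcome, as a careful person would: the job done as asked, in the order asked, and still so for the second after the job is handed in, with the robot touching nothing.
It also fails if it takes over 96 s, if anything falls off the work surface, if the arm or the gripper's body presses on something with over 40 N, if the wrist force passes 120 N, or if a joint passes its speed limit or range.

## Working session

There is one attempt and no reset: what is moved stays moved. The work goes in short steps, Python scripts to look and compute and a tool call to move; the robot and the scene stay as the last step left them, time stands still between calls to the robot, and variables do not carry over. Pictures are saved under pics/ and viewed, at most 14 in all, crops included, and the job is handed in when it is done.

Besides the shell and the picture viewer there is one more tool, called after ">>>" as name(argument=value, ...), one argument or row to a line, values as JSON. play_rows: Moves the arm, as the interface text tells. Its arguments: {"type":"object","properties":{"series":{"type":"array","items":{"type":"array","items":{"type":"number"}}},"claw":{"type":"number"},"grip_force":{"type":"number"}},"required":["series"]}

```bash
mkdir -p pics; cat > h.py <<'E'
import numpy as np, cv2
from rig import robot, imaging, job, recognise, trace
def shot(n,f=None):
    c=imaging.camera(n)
    if f: cv2.imwrite('pics/'+f,c['pixels'][:,:,::-1])
    return c
def ray(c,uv,z):
    K,R,t=map(np.array,(c['intrinsics'],c['R'],c['t']))
    o=-R.T@t; d=R.T@np.linalg.inv(K)@np.array([uv[0],uv[1],1.])
    return o+d*(z-o[2])/d[2]
def proj(c,X):
    p=np.array(c['intrinsics'])@(np.array(c['R'])@np.array(X)+np.array(c['t'])); return p[:2]/p[2]
E
python3 - <<'E'
from h import *
np.set_printoptions(precision=4,suppress=True)
s=robot.state();print(s['eef_pos'],s['orientation'],s['width'],robot.tcp_to_tips)
for n in('top','side'):
    c=shot(n,n+'0.png');print(n,'cam at',-np.array(c['R']).T@c['t'],np.array(c['R']).tolist())
    for k,z in dict(small_pot_center=.172,square_caddy_center=.132,round_caddy_center=.088,oblong_caddy_center=.044,small_coaster=.011,square_coaster=.011,round_coaster=.011,oblong_coaster=.011,garlic_center=.03,cup_center=.053).items():
        for r in trace(n,k)[:2]:
            m=r['region'].astype('uint8');cn=max(cv2.findContours(m,0,1)[0],key=len)
            P=np.array([ray(c,p[0],z)[:2] for p in cn],dtype='float32')*1000
            print(k,round(r['score'],2),np.round(r['box']),[np.round(v,1) for v in cv2.minAreaRect(P)])
E
```

```text
[ 0.184  -0.5971  0.2391] [-0.0005  0.9889  0.1488 -0.    ] 0.9974395798137117 0.025
top cam at [0.3977 0.006  1.0635] [[-0.00963151600617273, -0.9998582789406254, -0.013807821454280377], [-0.9913593795999954, 0.011354329975714821, -0.13068152000154762], [0.13081977823912996, 0.012429852158937023, -0.991328242509398]]
small_pot_center 0.71 [241. 137. 250. 150.] [array([643.7, 198.2]), array([34. , 27.9]), np.float64(1.1)]
square_caddy_center 0.61 [241. 143. 258. 157.] [array([635. , 194.6]), array([27.1, 44.4]), np.float64(34.1)]
oblong_caddy_center 0.92 [234. 143. 278. 170.] [array([645.1, 199.3]), array([ 69.9, 121.8]), np.float64(4.6)]
small_coaster 0.69 [407. 223. 424. 242.] [array([ 430.7, -260.8]), array([49.1, 48.6]), np.float64(89.4)]
square_coaster 0.73 [309. 197. 342. 228.] [array([489.7,   5.5]), array([68.5, 70.3]), np.float64(38.0)]
round_coaster 0.79 [368. 149. 398. 174.] [array([ 629.8, -168.3]), array([82.7, 78.2]), np.float64(89.2)]
oblong_coaster 0.84 [204. 216. 262. 257.] [array([420.1, 268.5]), array([150.1,  92.1]), np.float64(67.9)]
garlic_center 0.73 [361. 238.
[... 1190 characters left out ...]
254.] [array([489.5,   8.5]), array([66.1, 72.7]), np.float64(36.3)]
square_coaster 0.49 [388. 187. 407. 205.] [array([ 429.6, -254.6]), array([54.4, 60. ]), np.float64(27.5)]
round_coaster 0.9 [308. 185. 335. 204.] [array([ 631.5, -161.5]), array([80.5, 90.7]), np.float64(27.2)]
oblong_coaster 0.64 [278. 300. 362. 370.] [array([420.5, 272.5]), array([148.8,  94.1]), np.float64(67.7)]
garlic_center 0.69 [387. 213. 406. 234.] [array([ 383., -103.]), array([58.8, 61.9]), np.float64(52.9)]
garlic_center 0.66 [276. 299. 361. 372.] [array([414. , 286.7]), array([149.4,  95.7]), np.float64(68.4)]
cup_center 0.65 [258. 204. 283. 235.] [array([667.8,  48.6]), array([ 57.3, 113.3]), np.float64(29.7)]
```

```bash
python3 - <<'E'
from h import *
a=cv2.imread('pics/top0.png');b=cv2.imread('pics/side0.png')
f=lambda i,x,y,w,h,s:cv2.resize(i[y:y+h,x:x+w],(w*s,h*s),interpolation=cv2.INTER_CUBIC)
cv2.imwrite('pics/c1.png',np.vstack([f(a,195,125,260,140,3)]))
cv2.imwrite('pics/c2.png',np.hstack([f(a,220,130,65,50,6),f(b,205,210,65,50,6)][:2]))
cv2.imwrite('pics/c3.png',f(b,190,180,240,195,3))
E
```

```text
(no output)
```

View pics/c1.png

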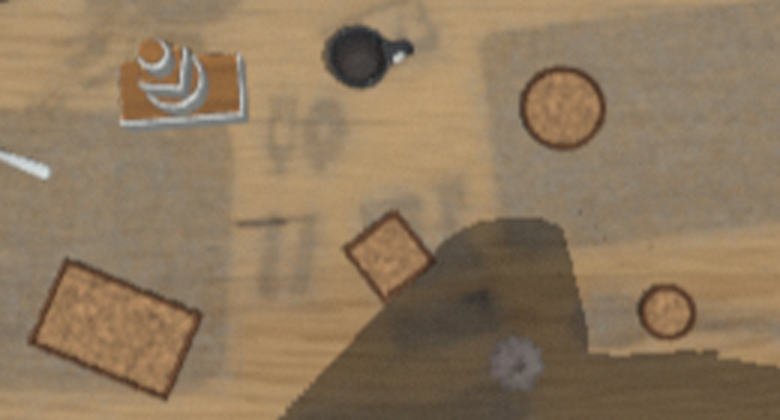

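View pics/c2.png

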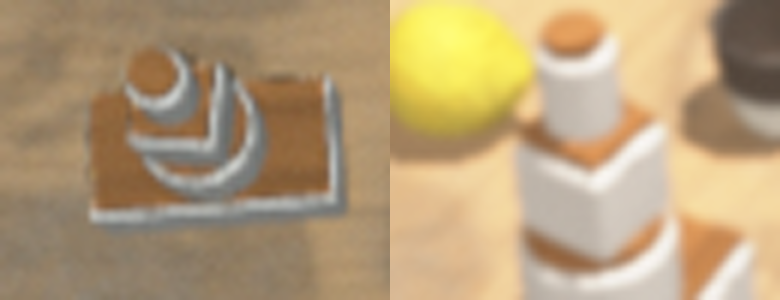

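View pics/c3.png

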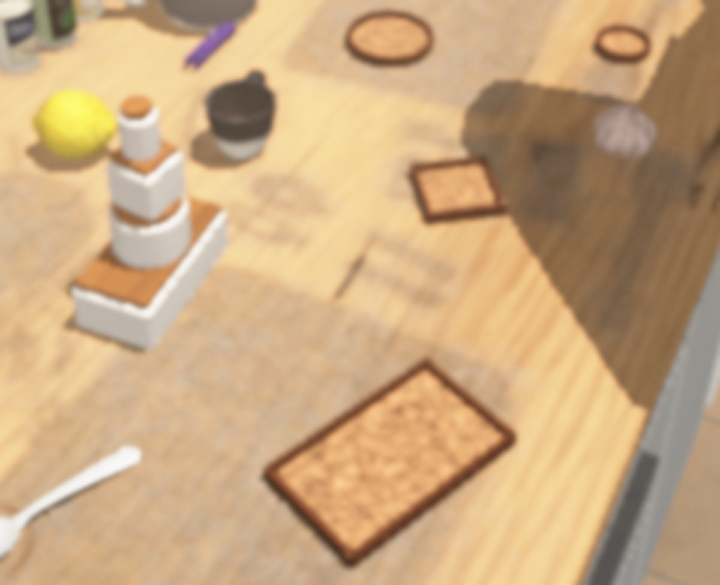

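The stack's parts and all four coasters show clearly. The pot lid is at about (246,143) in the top view, and a lemon sits behind the stack. I'll fit the poses by model to both views.

```bash
cat > fit.py <<'E'
from h import *
from scipy.optimize import minimize
A=np.linspace(0,2*np.pi,40,endpoint=False)
RAD=dict(small_pot_center=.014,round_caddy_center=.029,small_coaster=.027,round_coaster=.042)
REC=dict(square_caddy_center=(.02,.02),oblong_caddy_center=(.032,.06),square_coaster=(.033,.033),oblong_coaster=(.045,.073))
def foot(k,p,inset=0):
    if k in RAD: q=(RAD[k]-inset)*np.c_[np.cos(A),np.sin(A)]
    else:
        a,b=np.array(REC[k])-inset; q=np.array([[a,b],[-a,b],[-a,-b],[a,-b]])
        c,s=np.cos(p[2]),np.sin(p[2]); q=q@np.array([[c,s],[-s,c]])
    return q+p[:2]
S=16
def hull(c,f,zs,off):
    P=np.array([proj(c,[*q,z]) for z in zs for q in f])
    return cv2.convexHull(((P-off)*S).astype(np.float32)).astype(np.int32)
def fill(img,h,v): cv2.fillConvexPoly(img,h,v,cv2.LINE_AA,4)
def crop(c,X,r=40):
    u=proj(c,X).astype(int); x,y=u-r; x=max(x,0);y=max(y,0); return x,y,2*r
UP=4
def render(c,items,roi,bg):
    # items: (k,p,z0,z1,lid) bottom to top; supersampled
    x,y,w=roi; im=np.full((w*UP,w*UP),bg,np.uint8); off=np.array([x-.5,y-.5])
    for k,p,z0,z1,lid in items:
        hs=[(foot(k,p),(z0,z1-.004 if lid else z1),20)]
        if lid: hs.append((foot(k,p,.003),(z1-.004,z1),180))
        for f,zs,v in hs:
            P=np.array([proj(c,[*q,z]) for z in zs for q in f])
            cv2.fillConvexPoly(im,(cv2.convexHull(((P-off)*UP).astype(np.float32))*16).astype(np.int32),v,cv2.LINE_AA,4)
    return cv2.resize(im,(w,w),interpolation=cv2.INTER_AREA).astype(float)
def fitmask(k,views,p0,z0,z1):
    best=None
    def cost(p):
        e=0
        for c,m,roi in views:
            x,y,w=roi; r=1-render(c,[(k,p,z0,z1,False)],roi,255)/255
            e+=np.abs(r*255/235-m[y:y+w,x:x+w]).sum()
        return e
    sx=np.vstack([p0]+[np.array(p0)+d for d in np.diag([.006,.006,.1][:len(p0)])])
    return minimize(cost,p0,method='Nelder-Mead',options=dict(initial_simplex=sx,xatol=2e-4,fatol=.05))
E
cat > f1.py <<'E'
from fit import *
np.set_printoptions(precision=4,suppress=True)
cs={n:shot(n) for n in('top','side')}
for k,p0 in dict(small_coaster=[.430,-.258],square_coaster=[.4896,.007,.64],round_coaster=[.6306,-.165],oblong_coaster=[.420,.270,-.39]).items():
    V=[]
    for n,c in cs.items():
        m=[t for t in trace(n,k) if np.hypot(*(ray(c,[(t['box'][0]+t['box'][2])/2,(t['box'][1]+t['box'][3])/2],.01)[:2]-p0[:2]))<.04]
        if m: V.append((c,m[0]['region'].astype(float),crop(c,[*p0[:2],.01],60)))
    for v in [V]+[[q] for q in V]:
        r=fitmask(k,v,p0,0,.011);print(k,r.x,round(r.fun,1))
# stack: saturation images
items=['oblong_caddy_center','round_caddy_center','square_caddy_center','small_pot_center']
def unpack(p): return [(items[0],p[0:3],0,.044,1),(items[1],p[3:5],.044,.088,1),(items[2],p[5:8],.088,.132,1),(items[3],p[8:10],.132,.172,1)]
V=[]
for n,c in cs.items():
    a=c['pixels'].astype(float);mx=a.max(2);sat=np.clip((mx-a.min(2))/np.maximum(mx,1)*255,0,255)
    u=proj(c,[.64,.2,.08]).astype(int);roi=(u[0]-32,u[1]-38,70)
    x,y,w=roi;V.append((c,sat[y:y+w,x:x+w],roi))
def cost(p):
    e=0
    for c,s,roi in V:
        full=render(c,unpack(p),roi,255)
        m=255-render(c,[(k,q,a,b,0) for k,q,a,b,l in unpack(p)],roi,255); m=m/235
        r=render(c,unpack(p),roi,100)
        e+=np.minimum(np.abs(r-s),90).sum()/1000
    return e
p=np.array([.645,.199,.06,.64,.2,.64,.2,.08,.643,.200])
st=np.array([.006,.006,.08,.006,.006,.006,.006,.12,.006,.006])
for i in range(3):
    r=minimize(cost,p,method='Nelder-Mead',options=dict(initial_simplex=np.vstack([p,p+np.diag(st)]),maxfev=1200,maxiter=1200));p=r.x;print(p,r.fun);st=-st*.7
np.save('stack.npy',p)
T=[]
for n,c in cs.items():
    x,y,w=[v for v in V if v[0] is c][0][2];z=5
    im=cv2.resize(c['pixels'][y:y+w,x:x+w,::-1],None,fx=z,fy=z,interpolation=cv2.INTER_CUBIC)
    for k,q,a,b,l in unpack(p):
        for ins,zz,col in((0,b-.004,(255,0,0)),(.003,b,(0,255,0)),(0,a,(0,0,255))):
            P=(np.array([proj(c,[*t,zz]) for t in foot(k,q,ins)])-[x-.5,y-.5])*z
            cv2.polylines(im,[P.astype(np.int32)],True,col,1)
    T.append(im)
cv2.imwrite('pics/fit.png',np.hstack(T))
E
time python3 f1.py
```

```text
small_coaster [ 0.4327 -0.2633] 73.2
small_coaster [ 0.4319 -0.2616] 50.3
small_coaster [ 0.4328 -0.2638] 22.6
square_coaster [0.4912 0.0034 0.6472] 32.3
square_coaster [0.4912 0.0034 0.6472] 32.3
round_coaster [ 0.6339 -0.1692] 90.0
round_coaster [ 0.633  -0.1693] 32.3
round_coaster [ 0.6363 -0.1697] 46.7
oblong_coaster [ 0.4225  0.2703 -0.3916] 194.2
oblong_coaster [ 0.4214  0.2699 -0.3741] 98.2
oblong_coaster [ 0.4227  0.2704 -0.3969] 78.9
[ 0.6542  0.2025  0.0767  0.653   0.2015  0.6512  0.2026 -0.1705  0.6519
  0.2025] 208.98052233044746
[ 0.6543  0.2045  0.0603  0.653   0.2014  0.6513  0.2012 -0.1391  0.6513
  0.2017] 207.97636874008498
[ 0.6543  0.2045  0.0605  0.6531  0.2014  0.6515  0.2016 -0.0357  0.6514
  0.2016] 207.44505995418928
real	0m14.862s
user	0m13.297s
sys	0m0.140s
```

View pics/fit.png

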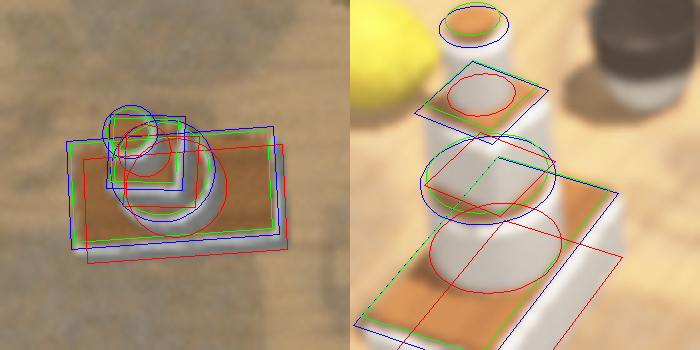

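The fit is roughly right, with the overlay about 1 px off. I'll refine it with solved class levels and per-view offsets.

```bash
cat > f2.py <<'E'
from fit import *
import fit
np.set_printoptions(precision=4,suppress=True)
cs={n:shot(n) for n in('top','side')}
items=['oblong_caddy_center','round_caddy_center','square_caddy_center','small_pot_center']
Z=[(0,.044),(.044,.088),(.088,.132),(.132,.172)]
def unpack(p): return list(zip(items,[p[0:3],p[3:5],p[5:8],p[8:10]],Z))
def classes(c,p,roi,o,lid):
    x,y,w=roi;im=np.zeros((w*UP,w*UP,3),np.uint8);im[:,:,0]=255;off=np.array([x-.5,y-.5])-o
    for k,q,(a,b) in unpack(p):
        for ins,zs,v in((0,(a,b-lid),(0,255,0)),(.003,(b-lid,b),(0,0,255))):
            P=np.array([proj(c,[*t,z]) for z in zs for t in foot(k,q,ins)])
            cv2.fillConvexPoly(im,(cv2.convexHull(((P-off)*UP).astype(np.float32))*16).astype(np.int32),v,cv2.LINE_8,4)
    return cv2.GaussianBlur(cv2.resize(im,(w,w),interpolation=cv2.INTER_AREA),(0,0),.6).reshape(-1,3)/255.
V=[]
for n,c in cs.items():
    a=c['pixels'].astype(float);mx=a.max(2);sat=(mx-a.min(2))/np.maximum(mx,1)
    x0,y0={'top':(228,132),'side':(212,208)}[n];w={'top':56,'side':96}[n];roi=(x0,y0,w)
    V.append((c,sat[y0:y0+w,x0:x0+w].ravel(),roi))
lev=[np.array([.35,.06,.65])]*2
def cost(v):
    p,o,lid=v[:10],[np.zeros(2),v[10:12]],v[12]
    e=1e3*max(0,.001-lid)
    for i,(c,s,roi) in enumerate(V):
        M=classes(c,p,roi,o[i],lid);m=M[:,0]<.98
        L=np.linalg.lstsq(M,s,rcond=None)[0];lev[i]=L
        e+=np.minimum(np.abs(M@L-s),.25).sum()
    return e+np.sum((v[10:12]/2)**2)*.3
p=np.r_[.645,.199,.06,.643,.198,.643,.198,.0,.643,.200,0,0,.003]
st=np.r_[.006,.006,.08,.006,.006,.006,.006,.25,.006,.006,1,1,.002]
best=None
for y0 in(-.15,.1):
    q=p.copy();q[7]=y0;s=st
    for i in range(4):
        r=minimize(cost,q,method='Nelder-Mead',options=dict(initial_simplex=np.vstack([q,q+np.diag(s)]),maxfev=1000,maxiter=1000));q=r.x;s=-s*.6
    print(q,r.fun,lev)
    if best is None or r.fun<best.fun:best=r
p=best.x;np.save('stack.npy',p);T=[]
for (c,_,(x,y,w)),o in zip(V,[np.zeros(2),p[10:12]]):
    z=480/w
    im=cv2.resize(c['pixels'][y:y+w,x:x+w,::-1],(400,400),interpolation=cv2.INTER_CUBIC);z=400/w
    for k,q,(a,b) in unpack(p):
        for ins,zz,col in((0,b-p[12],(255,0,0)),(.003,b,(0,255,0)),(0,a,(0,0,255))):
            P=(np.array([proj(c,[*t,zz]) for t in foot(k,q,ins)])+o-[x-.5,y-.5])*z
            cv2.polylines(im,[P.astype(np.int32)],True,col,1)
    T.append(im)
cv2.imwrite('pics/fit2.png',np.hstack(T))
E
python3 f2.py
```

```text
[ 0.6538  0.2042  0.0723  0.6529  0.2037  0.6515  0.2036 -0.0873  0.6525
  0.2036  0.5403 -0.9811  0.004 ] 426.13293122001454 [array([0.3235, 0.0169, 0.5713]), array([0.3533, 0.103 , 0.5687])]
[ 0.6542  0.2044  0.075   0.6533  0.2039  0.6519  0.2037 -0.0764  0.6529
  0.2038  0.7882 -1.1034  0.0046] 422.8772619456099 [array([0.323 , 0.0129, 0.5697]), array([0.3533, 0.101 , 0.5632])]
```

View pics/fit2.png

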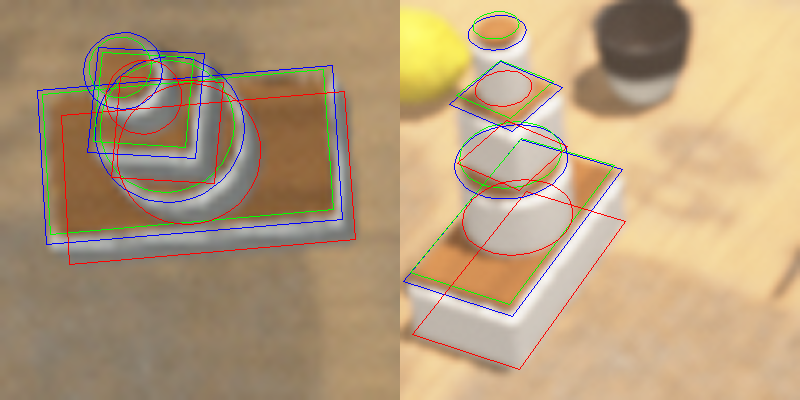

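```bash
cat > f3.py <<'E'
src=open('f2.py').read().split("p=np.r_[")[0];exec(src)
b=np.load('stack.npy')
def cv(v,i,o):
    c,s,roi=V[i];M=classes(c,v[:10],roi,o,v[12]);L=np.linalg.lstsq(M,s,rcond=None)[0]
    return np.minimum(np.abs(M@L-s),.25).sum()
for i in(0,1):
    g=[(round(cv(b,i,np.array([dx,dy])),1),dx,dy) for dx in np.arange(-2,2.1,.5) for dy in np.arange(-2,3.1,.5)]
    print(i,sorted(g)[:4])
def cost2(v): return sum(cv(v,i,np.zeros(2) if i==0 else v[10:12]*100) for i in(0,1))+.5*np.sum((v[10:12]*100)**2)
for sx in(0,-.008):
    q=b.copy();q[10:12]=0;q[[0,3,5,8]]+=sx;q[12]=.003
    for t in range(2):
        r=minimize(cost2,q,method='Powell',bounds=[(a-(.3 if i in(2,7) else .02),a+(.3 if i in (2,7) else .02)) if i<12 else (.001,.008) for i,a in enumerate(q)],options=dict(maxfev=2500,xtol=1e-3));q=r.x
    print(sx,q,r.fun)
# pot lid centroid from colour, each view
for c,s,(x,y,w) in V:
    q=q;print(proj(c,[*q[8:10],.172])-[x,y])
E
time python3 f3.py
```

```text
0 [(np.float64(118.9), np.float64(0.0), np.float64(0.0)), (np.float64(137.5), np.float64(-0.5), np.float64(0.0)), (np.float64(138.3), np.float64(0.5), np.float64(0.0)), (np.float64(140.3), np.float64(0.0), np.float64(-0.5))]
1 [(np.float64(309.9), np.float64(1.0), np.float64(-1.0)), (np.float64(311.3), np.float64(0.5), np.float64(-1.0)), (np.float64(322.8), np.float64(1.0), np.float64(-1.5)), (np.float64(333.9), np.float64(1.5), np.float64(-1.0))]
0 [ 0.6545  0.204   0.0723  0.6535  0.2036  0.6518  0.2035 -0.0773  0.6532
  0.2037  0.0087 -0.009   0.0042] 426.0070171618771
-0.008 [ 0.6541  0.2045  0.0741  0.6533  0.2038  0.6516  0.2036 -0.0838  0.6527
  0.2039  0.008  -0.0103  0.0042] 425.50313357078403
[16.3094  8.9814]
[21.8953  6.6827]
real	0m13.468s
user	0m14.055s
sys	0m2.007s
```

```bash
cat >> h.py <<'E'
def go(x,y,z,psi=None):
    "print tool-axes shift (mm) from now to world target and tool-z turn (deg)"
    s=robot.state();w,a,b,c=s['orientation'];P=np.degrees(2*np.arctan2(b,a))
    p=np.array([x,y,z])-s['eef_pos'];t=np.radians(P)
    P=(P+180)%360-180
    print('t%.1f'%s['clock'],'at',np.round(s['eef_pos'],4),'psi %.1f'%P,'w %.3f'%s['width'],'shift',np.round(1000*np.array([p[0]*np.cos(t)+p[1]*np.sin(t),p[0]*np.sin(t)-p[1]*np.cos(t),-p[2]]),1),'turn',None if psi is None else round(P-psi,1))
E
python3 - <<'E'
from h import *
go(.652,.203,.24); c=shot('side'); print(ray(c,[215,222],.025), ray(c,[229,220],.025))
E
```

```text
t1.8 at [ 0.184  -0.5973  0.2397] psi 17.1 w 0.998 shift [ 6.828e+02 -6.271e+02 -3.000e-01] turn None
[0.79963778 0.09676231 0.025     ] [0.77318515 0.07385393 0.025     ]
```

>>> play_rows(
  series=[
    [28,-26,0,0,0,0],
    [56,-51,0,0,0,0],
    [84,-77,0,0,0,0],
    [112,-103,0,0,0,0],
    [140,-129,0,0,0,0],
    [168,-154,0,0,0,0],
    [196,-180,0,0,0,0],
    [224,-206,0,0,0,0],
    [252,-231,0,0,0,0],
    [280,-257,0,0,0,0],
    [308,-283,0,0,0,0],
    [336,-309,0,0,0,0],
  ],
  grip_force=15,
)

```text
clock: 2.85
eef_pos: [0.4148, -0.2014, 0.2399]
orientation: [0.0, 0.989, 0.149, 0.0]
force: [-0.2, 0.1, 0.1]
width: 0.998
grasp_force: 0.0
```

>>> play_rows(
  series=[
    [28,-26,0,0,0,0],
    [56,-51,0,0,0,0],
    [84,-77,0,0,0,0],
    [112,-103,0,0,0,0],
    [140,-129,0,0,0,0],
    [168,-154,0,0,0,0],
    [196,-180,0,0,0,0],
    [224,-206,0,0,0,0],
    [252,-231,0,0,0,0],
    [280,-257,0,0,0,0],
    [310,-285,0,0,0,0],
    [325,-299,0,0,0,0],
  ],
)

```text
clock: 3.85
eef_pos: [0.638, 0.182, 0.2393]
orientation: [-0.0, 0.989, 0.15, 0.0]
force: [0.2, -0.8, -0.2]
width: 1.001
grasp_force: 0.0
```

```bash
python3 - <<'E'
from h import *
go(.652,.203,.163); a=shot('top'); b=shot('side')
f=lambda c,x,y,s=6:cv2.resize(c['pixels'][y:y+65,x:x+65,::-1],None,fx=s,fy=s,interpolation=cv2.INTER_CUBIC)
cv2.imwrite('pics/g1.png',np.hstack([f(a,215,120),f(b,205,190)]))
E
```

```text
t3.9 at [0.638  0.182  0.2393] psi 17.2 w 1.001 shift [ 19.6 -15.9  76.3] turn None
```

View pics/g1.png

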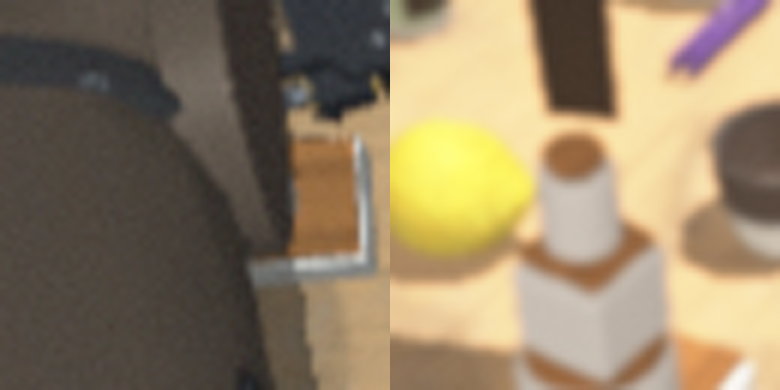

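The near finger tip shows at about (237,208) in the side view. I'll check it against the calibration, and compare the pot's position there.

```bash
python3 - <<'E'
from h import *
c=shot('side');print(proj(c,[.654,.131,.214]),[proj(c,[.654-dx*.955*1+0,.131-dx*.295,.214]) for dx in(-.01,.01)])
for p in((.652,.203),(.648,.2),(.654,.206)): print(p,proj(c,[*p,.172]), 'seen', (575-390)/6-.5+205, 155/6-.5+190)
E
```

```text
[251.4429352  180.07397505] [array([246.83701654, 179.60466866]), array([256.05902435, 180.54431773])]
(0.652, 0.203) [234.45302735 214.5488425 ] seen 235.33333333333334 215.33333333333334
(0.648, 0.2) [236.93035735 214.30446558] seen 235.33333333333334 215.33333333333334
(0.654, 0.206) [232.78918084 215.06652599] seen 235.33333333333334 215.33333333333334
```

>>> play_rows(
  series=[
    [10,-8,0,0,0,0],
    [20,-16,0,0,0,0],
    [20,-16,12,0,0,0],
    [20,-16,28,0,0,0],
    [20,-16,44,0,0,0],
    [20,-16,58,0,0,0],
    [20,-16,70,0,0,0],
    [20,-16,76,0,0,0],
    [20,-16,76,0,0,0],
  ],
)

```text
clock: 4.75
eef_pos: [0.6504, 0.1986, 0.162]
orientation: [0.0, 0.989, 0.149, -0.001]
force: [-0.2, -0.5, 0.4]
width: 1.003
grasp_force: 0.0
```

```bash
python3 - <<'E'
from h import *
go(.652,.203,.163); b=shot('side')
f=lambda c,x,y,s=6:cv2.resize(c['pixels'][y:y+65,x:x+65,::-1],None,fx=s,fy=s,interpolation=cv2.INTER_CUBIC)
cv2.imwrite('pics/g2.png',f(b,205,190,8))
E
```

```text
t4.8 at [0.6504 0.1986 0.162 ] psi 17.1 w 1.003 shift [ 2.8 -3.7 -1. ] turn None
```

View pics/g2.png

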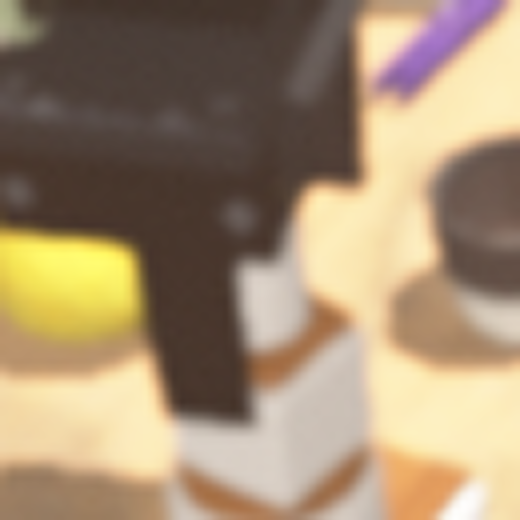

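>>> play_rows(
  series=[
    [2,-3,-1,0,0,0],
    [2,-3,-1,0,0,0],
    [2,-3,-1,0,0,0],
    [2,-3,-1,0,0,0],
    [2,-3,-1,0,0,0],
    [2,-3,-1,0,0,0],
    [2,-3,-1,0,0,0],
    [2,-3,-1,0,0,0],
    [2,-3,-1,0,0,0],
    [2,-3,-1,0,0,0],
  ],
  claw=255,
  grip_force=12,
)

```text
clock: 5.63
eef_pos: [0.6522, 0.203, 0.1646]
orientation: [0.0, 0.989, 0.149, -0.0]
force: [0.2, 0.4, 0.4]
width: 0.358
grasp_force: 0.0
```

>>> play_rows(
  series=[
    [0,0,0,0,0,0],
    [0,0,0,0,0,0],
    [0,0,0,0,0,0],
    [0,0,0,0,0,0],
    [0,0,0,0,0,0],
  ],
)

```text
clock: 6.05
eef_pos: [0.6522, 0.203, 0.1646]
orientation: [0.0, 0.989, 0.149, 0.0]
force: [0.6, -0.0, 0.6]
width: 0.29
grasp_force: 12.0
```

>>> play_rows(
  series=[
    [0,0,-3,0,0,0],
    [0,0,-10,0,0,0],
    [0,0,-22,0,0,0],
    [0,0,-36,0,0,0],
    [0,0,-48,0,0,0],
    [0,0,-56,0,0,0],
    [0,0,-60,0,0,0],
    [0,0,-60,0,0,0],
  ],
)

```text
clock: 6.72
eef_pos: [0.6524, 0.203, 0.2259]
orientation: [0.0, 0.989, 0.149, 0.001]
force: [-1.0, -0.4, -0.7]
width: 0.291
grasp_force: 12.0
```

```bash
python3 - <<'E'
from h import *
go(.4325,-.263,.12); b=shot('side')
f=lambda c,x,y,s=6:cv2.resize(c['pixels'][y:y+75,x:x+75,::-1],None,fx=s,fy=s,interpolation=cv2.INTER_CUBIC)
cv2.imwrite('pics/g3.png',f(b,200,170,7))
E
```

```text
t6.7 at [0.6524 0.203  0.2259] psi 17.1 w 0.291 shift [-347.4  380.6  105.9] turn None
```

View pics/g3.png

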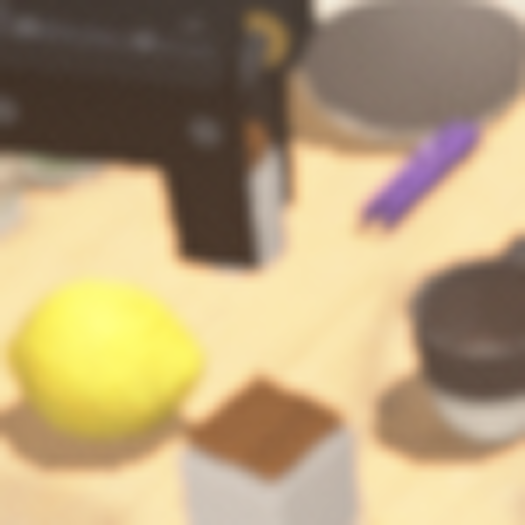

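>>> play_rows(
  series=[
    [-9,10,0,0,0,0],
    [-26,29,0,0,0,0],
    [-50,55,0,0,0,0],
    [-76,83,0,0,0,0],
    [-102,112,0,0,0,0],
    [-128,140,0,0,0,0],
    [-154,169,0,0,0,0],
    [-180,197,0,0,0,0],
    [-206,226,0,0,0,0],
    [-232,254,0,0,0,0],
    [-258,283,10,0,0,0],
    [-283,310,25,0,0,0],
  ],
)

```text
clock: 7.77
eef_pos: [0.4721, -0.1783, 0.1999]
orientation: [0.001, 0.989, 0.149, 0.001]
force: [0.2, 0.1, -0.4]
width: 0.29
grasp_force: 12.0
```

>>> play_rows(
  series=[
    [-22,25,20,0,0,0],
    [-42,47,42,0,0,0],
    [-56,62,64,0,0,0],
    [-63,69,82,0,0,0],
    [-64,71,100,0,0,0],
    [-64,71,110,0,0,0],
    [-64,71,115,0,0,0],
    [-64,71,115,0,0,0],
    [-64,71,115,0,0,0],
  ],
)

```text
clock: 8.52
eef_pos: [0.433, -0.263, 0.085]
orientation: [0.0, 0.989, 0.149, 0.0]
force: [-0.3, -0.8, -0.8]
width: 0.291
grasp_force: 12.0
```

```bash
python3 - <<'E'
from h import *
go(.4325,-.263,.0385); b=shot('side');a=shot('top')
f=lambda c,x,y,s=6:cv2.resize(c['pixels'][y:y+60,x:x+60,::-1],None,fx=s,fy=s,interpolation=cv2.INTER_CUBIC)
cv2.imwrite('pics/g4.png',np.hstack([f(b,365,155),f(a,385,200)]))
E
```

```text
t8.5 at [ 0.433 -0.263  0.085] psi 17.2 w 0.291 shift [-0.5 -0.1 46.5] turn None
```

View pics/g4.png

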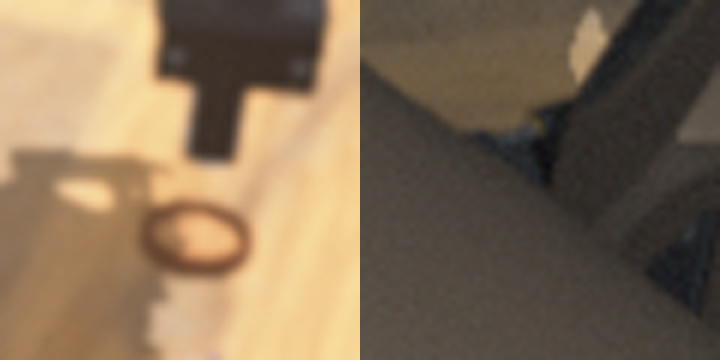

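The pot is held by the finger pair above the small coaster: finger tip at about (400,181), coaster centre at about (397,194.5) in the side view. I'll check this against the projection.

```bash
python3 - <<'E'
from h import *
b=shot('side');print(proj(b,[.427,-.244,.06]),proj(b,[.4325,-.263,.011]),proj(b,[.44,-.263,.011]),proj(b,[.4325,-.255,.011]))
E
```

```text
[399.14415082 182.49638864] [397.10237348 193.14470136] [394.59474672 192.4597585 ] [396.24646261 194.55412217]
```

>>> play_rows(
  series=[
    [0.5,-2.5,8,0,0,0],
    [0.5,-2.5,19,0,0,0],
    [0.5,-2.5,30,0,0,0],
    [0.5,-2.5,38,0,0,0],
    [0.5,-2.5,42,0,0,0],
    [0.5,-2.5,44,0,0,0],
    [0.5,-2.5,45.5,0,0,0],
    [0.5,-2.5,46.5,0,0,0],
    [0.5,-2.5,46.5,0,0,0],
  ],
)

```text
clock: 9.42
eef_pos: [0.4325, -0.2609, 0.0383]
orientation: [0.0, 0.989, 0.149, 0.0]
force: [-0.1, -0.7, -0.3]
width: 0.291
grasp_force: 12.0
```

>>> play_rows(
  series=[
    [0,0,0.7,0,0,0],
    [0,0,0.7,0,0,0],
  ],
)

```text
clock: 9.58
eef_pos: [0.4325, -0.2608, 0.0376]
orientation: [0.0, 0.989, 0.149, 0.0]
force: [-1.1, -0.1, -0.8]
width: 0.288
grasp_force: 12.0
```

>>> play_rows(
  series=[
    [0,0,0,0,0,0],
    [0,0,0,0,0,0],
    [0,0,0,0,0,0],
    [0,0,0,0,0,0],
    [0,0,-5,0,0,0],
    [0,0,-15,0,0,0],
    [0,0,-32,0,0,0],
    [0,0,-55,0,0,0],
    [0,0,-80,0,0,0],
    [0,0,-105,0,0,0],
    [0,0,-120,0,0,0],
  ],
  claw=70,
)

```text
clock: 10.5
eef_pos: [0.4328, -0.261, 0.1607]
orientation: [0.001, 0.989, 0.149, 0.001]
force: [0.6, -0.1, 0.6]
width: 0.725
grasp_force: 0.0
```

```bash
python3 - <<'E'
from h import *
go(.651,.203,.2,-4.5); b=shot('side')
f=lambda c,x,y,s=6:cv2.resize(c['pixels'][y:y+60,x:x+60,::-1],None,fx=s,fy=s,interpolation=cv2.INTER_CUBIC)
cv2.imwrite('pics/g5.png',np.hstack([f(b,365,155),f(b,205,205)]))
for t in trace('side','small_pot_center')[:3]: print(t['score'],t['box'])
print([proj(b,[.4325,-.2605,z]) for z in(.005,.045)])
E
```

```text
t10.5 at [ 0.4328 -0.261   0.1607] psi 17.1 w 0.725 shift [ 345.2 -379.2  -39.3] turn 21.6
0.6 [393.6, 180.4, 404.0, 195.9]
[array([396.57350075, 195.30775174]), array([398.34999596, 183.62929688])]
```

View pics/g5.png

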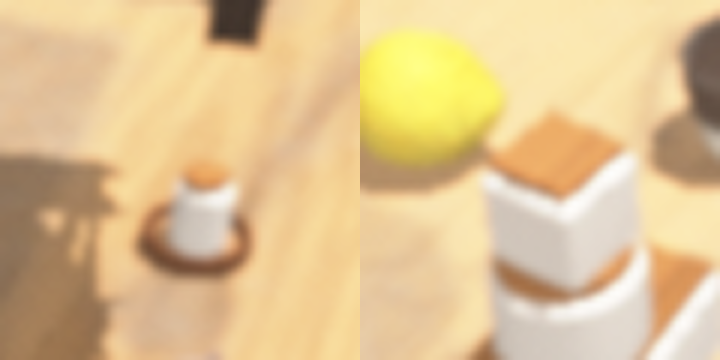

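The pot stands upright inside its coaster at (399,190). The square lid's corners in the right-hand crop are left (490,155), back (555,112), right (625,150) and front (567,197).

```bash
python3 - <<'E'
from h import *
b=shot('side');C=[(490,155),(555,112),(625,150),(567,197)]
P=np.array([ray(b,[(x-360)/6-.5+205,y/6-.5+205],.132)[:2] for x,y in C]);print(P.round(4),P.mean(0))
for i in range(4):
    d=P[(i+1)%4]-P[i];print(np.degrees(np.arctan2(d[1],d[0]))%90,np.hypot(*d))
E
```

```text
[[0.6694 0.2142]
 [0.663  0.1838]
 [0.6293 0.1904]
 [0.6329 0.2209]] [0.64865627 0.20232793]
78.22876341646445 0.031094422474447485
78.79770416706967 0.03442930586368618
83.20810432988415 0.030687436676049173
79.56420469580937 0.03710124907095951
```

>>> play_rows(
  series=[
    [10,-11,-8,0,0,2],
    [34,-37,-22,0,0,5],
    [62,-68,-36,0,0,8],
    [90,-99,-40,0,0,11],
    [118,-130,-40,0,0,14],
    [146,-161,-40,0,0,17],
    [174,-192,-40,0,0,20],
    [202,-223,-40,0,0,23],
    [230,-254,-40,0,0,25],
    [258,-285,-40,0,0,25],
    [286,-315,-40,0,0,25],
    [312,-344,-40,0,0,25],
  ],
  claw=0,
)

```text
clock: 11.65
eef_pos: [0.6295, 0.1619, 0.1961]
orientation: [0.0, 0.998, -0.069, -0.001]
force: [-0.1, -0.6, 0.3]
width: 0.999
grasp_force: 0.0
```

```bash
python3 - <<'E'
from h import *
go(.650,.2025,.123,-8)
E
```

```text
t11.7 at [0.6295 0.1619 0.1961] psi -7.9 w 0.999 shift [ 14.8 -43.   73.1] turn 0.1
```

>>> play_rows(
  series=[
    [6,-18,0,0,0,0],
    [12,-36,0,0,0,0],
    [15,-43,4,0,0,0],
    [15,-43,18,0,0,0],
    [15,-43,34,0,0,0],
    [15,-43,50,0,0,0],
    [15,-43,63,0,0,0],
    [15,-43,70,0,0,0],
    [15,-43,73,0,0,0],
    [15,-43,73,0,0,0],
  ],
)

```text
clock: 12.48
eef_pos: [0.6499, 0.2, 0.1237]
orientation: [0.0, 0.998, -0.069, -0.001]
force: [-0.6, -0.2, -0.6]
width: 0.998
grasp_force: 0.0
```

>>> play_rows(
  series=[
    [0,0,0,0,0,0],
    [0,0,0,0,0,0],
    [0,0,0,0,0,0],
    [0,0,0,0,0,0],
    [0,0,0,0,0,0],
    [0,0,0,0,0,0],
    [0,0,0,0,0,0],
    [0,0,0,0,0,0],
    [0,0,0,0,0,0],
    [0,0,0,0,0,0],
    [0,0,0,0,0,0],
    [0,0,0,0,0,0],
  ],
  claw=255,
  grip_force=15,
)

```text
clock: 13.48
eef_pos: [0.6502, 0.2004, 0.1244]
orientation: [-0.0, 0.998, -0.069, 0.0]
force: [0.5, -0.0, 0.5]
width: 0.419
grasp_force: 14.9
```

>>> play_rows(
  series=[
    [0,0,-3,0,0,0],
    [0,0,-10,0,0,0],
    [0,0,-22,0,0,0],
    [0,0,-36,0,0,0],
    [0,0,-48,0,0,0],
    [0,0,-56,0,0,0],
    [0,0,-60,0,0,0],
    [0,0,-60,0,0,0],
  ],
)

```text
clock: 14.15
eef_pos: [0.6504, 0.2004, 0.1857]
orientation: [-0.0, 0.998, -0.069, 0.001]
force: [0.1, 0.7, -1.3]
width: 0.418
grasp_force: 14.9
```

```bash
python3 - <<'E'
from h import *
go(.491,.004,.12,37.1); b=shot('side')
f=lambda c,x,y,s=6:cv2.resize(c['pixels'][y:y+70,x:x+70,::-1],None,fx=s,fy=s,interpolation=cv2.INTER_CUBIC)
cv2.imwrite('pics/g6.png',f(b,205,190))
E
```

```text
t14.2 at [0.6504 0.2004 0.1857] psi -7.9 w 0.418 shift [-130.9  216.4   65.7] turn -45.0
```

View pics/g6.png

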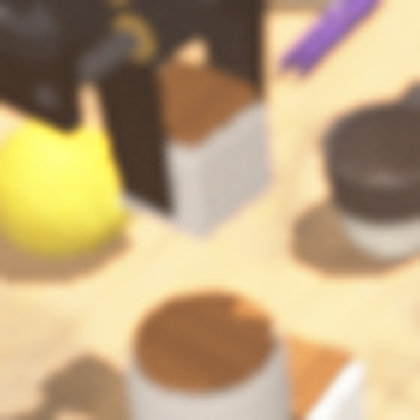

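>>> play_rows(
  series=[
    [-4,7,0,0,0,-2],
    [-14,22,0,0,0,-6],
    [-29,47,0,0,0,-11],
    [-46,76,0,0,0,-17],
    [-63,104,0,0,0,-23],
    [-80,133,2,0,0,-29],
    [-97,161,10,0,0,-34],
    [-112,185,22,0,0,-39],
    [-123,203,36,0,0,-43],
    [-129,213,50,0,0,-45],
    [-131,216,60,0,0,-45],
    [-131,216,66,0,0,-45],
  ],
)

```text
clock: 15.2
eef_pos: [0.4896, 0.0037, 0.1171]
orientation: [-0.0, 0.948, 0.318, -0.001]
force: [-0.2, -0.5, -1.6]
width: 0.419
grasp_force: 14.9
```

>>> play_rows(
  series=[
    [0,0,0,0,0,0],
    [0,0,0,0,0,0],
  ],
)

```text
clock: 15.37
eef_pos: [0.491, 0.0046, 0.1183]
orientation: [-0.0, 0.948, 0.318, -0.0]
force: [0.4, -0.2, -0.5]
width: 0.422
grasp_force: 14.9
```

```bash
python3 - <<'E'
from h import *
go(.491,.004,.0420,37.1); b=shot('side')
f=lambda c,x,y,s=6:cv2.resize(c['pixels'][y:y+70,x:x+70,::-1],None,fx=s,fy=s,interpolation=cv2.INTER_CUBIC)
cv2.imwrite('pics/g7.png',f(b,305,190))
z=robot.state()['eef_pos'];x,y,h=z;h-=.0364
c,s=np.cos(.647),np.sin(.647)
print('pred bottom corners',[((proj(b,[x+a*c-d*s,y+a*s+d*c,h])-[305,190]+.5)*6).round() for a,d in((.02,.02),(-.02,.02),(-.02,-.02),(.02,-.02))])
E
```

```text
t15.4 at [0.491  0.0046 0.1183] psi 37.1 w 0.422 shift [-0.4  0.5 76.3] turn 0.0
pred bottom corners [array([191., 211.]), array([291., 200.]), array([266., 139.]), array([169., 150.])]
```

View pics/g7.png

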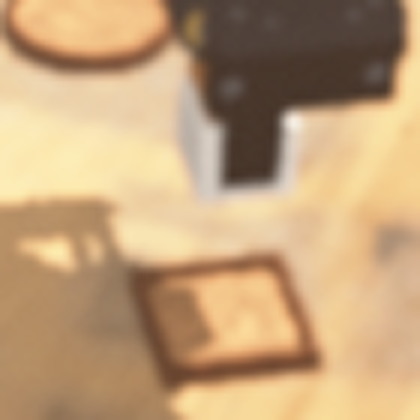

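```bash
python3 - <<'E'
from h import *
b=shot('side');c,s=np.cos(.647),np.sin(.647);x,y=.491,.0034
seen=np.array([(170,377),(318,352),(285,255),(137,268)])
pr=np.array([(proj(b,[x+a*c-d*s,y+a*s+d*c,.011])-[305,190]+.5)*6 for a,d in((.033,.033),(-.033,.033),(-.033,-.033),(.033,-.033))])
print(pr.round(),pr.mean(0),seen.mean(0))
P=np.array([ray(b,np.array(u)/6-.5+[305,190],.011)[:2] for u in seen]);print(P.round(4),P.mean(0))
E
```

```text
[[161. 372.]
 [320. 353.]
 [279. 251.]
 [126. 268.]] [221.59713326 311.20333518] [227.5 313. ]
[[ 0.4931  0.0504]
 [ 0.4459  0.0095]
 [ 0.4812 -0.0415]
 [ 0.5333 -0.0051]] [0.48836939 0.00332221]
```

>>> play_rows(
  series=[
    [0,-2,8,0,0,0],
    [0,-2,22,0,0,0],
    [0,-2,38,0,0,0],
    [0,-2,53,0,0,0],
    [0,-2,64,0,0,0],
    [0,-2,70,0,0,0],
    [0,-2,73,0,0,0],
    [0,-2,75,0,0,0],
    [0,-2,76.5,0,0,0],
    [0,-2,77,0,0,0],
    [0,-2,77,0,0,0],
  ],
)

```text
clock: 16.38
eef_pos: [0.4897, 0.0059, 0.0418]
orientation: [0.0, 0.948, 0.318, 0.0]
force: [0.1, 0.0, -1.8]
width: 0.423
grasp_force: 14.9
```

>>> play_rows(
  series=[
    [0,0,0.6,0,0,0],
    [0,0,0.6,0,0,0],
  ],
)

```text
clock: 16.55
eef_pos: [0.4897, 0.0059, 0.0414]
orientation: [0.0, 0.948, 0.318, 0.0]
force: [-1.6, 0.1, 4.6]
width: 0.422
grasp_force: 14.9
```

>>> play_rows(
  series=[
    [0,0,0,0,0,0],
    [0,0,0,0,0,0],
    [0,0,0,0,0,0],
    [0,0,0,0,0,0],
    [0,0,-5,0,0,0],
    [0,0,-15,0,0,0],
    [0,0,-32,0,0,0],
    [0,0,-55,0,0,0],
    [0,0,-80,0,0,0],
    [0,0,-100,0,0,0],
  ],
  claw=0,
)

```text
clock: 17.38
eef_pos: [0.4896, 0.006, 0.1432]
orientation: [0.0, 0.948, 0.318, 0.001]
force: [0.2, 0.3, -0.1]
width: 0.99
grasp_force: 0.0
```

```bash
python3 - <<'E'
from h import *
b=shot('side')
f=lambda c,x,y,s=6:cv2.resize(c['pixels'][y:y+60,x:x+60,::-1],None,fx=s,fy=s,interpolation=cv2.INTER_CUBIC)
cv2.imwrite('pics/g8.png',np.hstack([f(b,310,210),f(b,205,220)]))
u=[(205/6-.5)+205,(340/6-.5)+190];print('round',ray(b,u,.088))
go(.652,.203,.17,-8)
E
```

```text
round [0.64962392 0.20399261 0.088     ]
t17.4 at [0.4908 0.0059 0.1462] psi 37.1 w 0.999 shift [247.5 -59.8 -23.8] turn 45.1
```

View pics/g8.png

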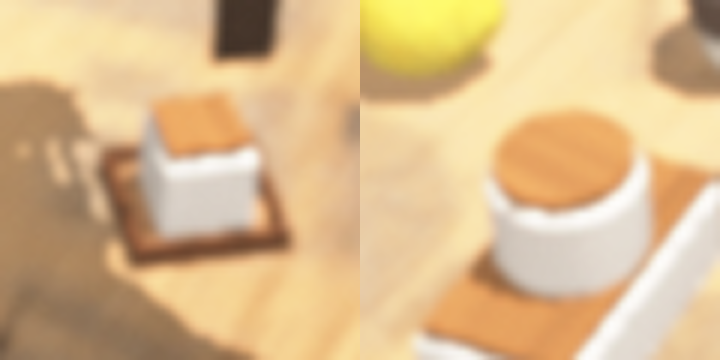

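>>> play_rows(
  series=[
    [10,-2,-6,0,0,0],
    [35,-8,-14,0,0,0],
    [70,-17,-20,0,0,0],
    [105,-25,-24,0,0,0],
    [140,-34,-24,0,0,0],
    [175,-42,-24,0,0,0],
    [208,-50,-24,0,0,0],
    [232,-57,-24,0,0,0],
    [244,-60,-20,0,0,0],
    [247,-61,-8,0,0,0],
    [247,-61,10,0,0,0],
    [247,-61,28,0,0,0],
  ],
)

```text
clock: 18.43
eef_pos: [0.6488, 0.2032, 0.1112]
orientation: [0.0, 0.948, 0.318, -0.001]
force: [1.1, -0.3, 0.3]
width: 1.0
grasp_force: 0.0
```

```bash
python3 - <<'E'
from h import *
go(.651,.2035,.081)
E
```

```text
t18.4 at [0.6488 0.2032 0.1112] psi 37.1 w 1.000 shift [ 1.9  1.1 30.2] turn None
```

>>> play_rows(
  series=[
    [1,1,8,0,0,0],
    [1,1,18,0,0,0],
    [1,1,27,0,0,0],
    [1,1,31,0,0,0],
    [1,1,31,0,0,0],
    [1,1,31,0,0,0],
  ],
)

```text
clock: 18.93
eef_pos: [0.6512, 0.2034, 0.0821]
orientation: [0.0, 0.948, 0.318, 0.0]
force: [0.3, 0.3, 0.2]
width: 1.004
grasp_force: 0.0
```

>>> play_rows(
  series=[
    [0,0,0,0,0,0],
    [0,0,0,0,0,0],
    [0,0,0,0,0,0],
    [0,0,0,0,0,0],
    [0,0,0,0,0,0],
    [0,0,0,0,0,0],
    [0,0,0,0,0,0],
    [0,0,0,0,0,0],
    [0,0,0,0,0,0],
    [0,0,0,0,0,0],
  ],
  claw=255,
  grip_force=18,
)

```text
clock: 19.77
eef_pos: [0.6511, 0.2034, 0.0819]
orientation: [0.0, 0.948, 0.318, 0.0]
force: [-0.2, -0.2, 1.5]
width: 0.606
grasp_force: 18.0
```

>>> play_rows(
  series=[
    [0,0,-3,0,0,0],
    [0,0,-10,0,0,0],
    [0,0,-22,0,0,0],
    [0,0,-36,0,0,0],
    [0,0,-50,0,0,0],
    [0,0,-62,0,0,0],
    [0,0,-68,0,0,0],
    [0,0,-70,0,0,0],
  ],
)

```text
clock: 20.43
eef_pos: [0.6514, 0.2036, 0.1536]
orientation: [0.0, 0.948, 0.318, 0.001]
force: [-0.1, 0.3, -1.6]
width: 0.605
grasp_force: 18.0
```

```bash
python3 - <<'E'
from h import *
go(.634,-.168,.09)
E
```

```text
t20.4 at [0.6514 0.2036 0.1536] psi 37.1 w 0.605 shift [-238.2  285.7   63.6] turn None
```

>>> play_rows(
  series=[
    [-6,7,0,0,0,0],
    [-20,24,0,0,0,0],
    [-40,48,0,0,0,0],
    [-62,74,0,0,0,0],
    [-84,101,0,0,0,0],
    [-106,127,0,0,0,0],
    [-128,154,0,0,0,0],
    [-150,180,0,0,0,0],
    [-172,206,0,0,0,0],
    [-194,233,0,0,0,0],
    [-214,257,5,0,0,0],
    [-228,274,15,0,0,0],
  ],
)

```text
clock: 21.43
eef_pos: [0.6341, -0.156, 0.1369]
orientation: [0.0, 0.948, 0.318, 0.0]
force: [0.7, 0.5, -1.4]
width: 0.602
grasp_force: 18.0
```

>>> play_rows(
  series=[
    [-7,8,15,0,0,0],
    [-10,12,30,0,0,0],
    [-10,12,42,0,0,0],
    [-10,12,48,0,0,0],
    [-10,12,48,0,0,0],
    [-10,12,48,0,0,0],
  ],
)

```text
clock: 21.93
eef_pos: [0.6339, -0.1677, 0.0887]
orientation: [-0.0, 0.948, 0.319, -0.0]
force: [0.8, 0.5, -2.2]
width: 0.607
grasp_force: 18.0
```

```bash
python3 - <<'E'
from h import *
go(.634,-.168,.0434); b=shot('side')
f=lambda c,x,y,s=6:cv2.resize(c['pixels'][y:y+60,x:x+60,::-1],None,fx=s,fy=s,interpolation=cv2.INTER_CUBIC)
cv2.imwrite('pics/g9.png',f(b,290,155))
x,y,z=robot.state()['eef_pos']
print('pred bottom c',((proj(b,[x,y,z-.0379])-[290,155]+.5)*6).round(),'near edge',((proj(b,[x-.012,y+.0264,z-.0379])-[290,155]+.5)*6).round(),'coaster c',((proj(b,[.634,-.168,.011])-[290,155]+.5)*6).round())
E
```

```text
t21.9 at [ 0.6339 -0.1677  0.0887] psi 37.2 w 0.607 shift [-0.1  0.3 45.3] turn None
pred bottom c [180. 150.] near edge [179. 184.] coaster c [179. 221.]
```

View pics/g9.png

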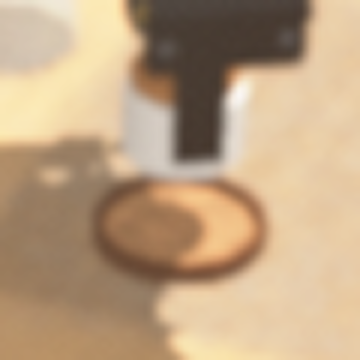

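>>> play_rows(
  series=[
    [0,-1,6,0,0,0],
    [0,-1,16,0,0,0],
    [0,-1,27,0,0,0],
    [0,-1,36,0,0,0],
    [0,-1,41,0,0,0],
    [0,-1,43.5,0,0,0],
    [0,-1,45,0,0,0],
    [0,-1,45.5,0,0,0],
    [0,-1,45.5,0,0,0],
  ],
)

```text
clock: 22.73
eef_pos: [0.6334, -0.1675, 0.0435]
orientation: [0.0, 0.948, 0.318, 0.0]
force: [0.7, -0.9, -2.1]
width: 0.606
grasp_force: 18.0
```

>>> play_rows(
  series=[
    [0,0,0.6,0,0,0],
    [0,0,0.6,0,0,0],
    [0,0,0.6,0,0,0],
  ],
)

```text
clock: 22.98
eef_pos: [0.6334, -0.1675, 0.043]
orientation: [0.0, 0.948, 0.318, 0.0]
force: [-0.3, 0.2, -0.9]
width: 0.605
grasp_force: 18.0
```

>>> play_rows(
  series=[
    [0,0,0,0,0,0],
    [0,0,0,0,0,0],
    [0,0,0,0,0,0],
    [0,0,0,0,0,0],
    [0,0,-5,0,0,0],
    [0,0,-15,0,0,0],
    [0,0,-32,0,0,0],
    [0,0,-55,0,0,0],
    [0,0,-80,0,0,0],
    [0,0,-100,0,0,0],
  ],
  claw=0,
)

```text
clock: 23.82
eef_pos: [0.6335, -0.1675, 0.1454]
orientation: [0.001, 0.948, 0.318, 0.001]
force: [0.2, -0.0, 0.4]
width: 1.002
grasp_force: 0.0
```

```bash
cat > f4.py <<'E'
from fit import *
np.set_printoptions(precision=4,suppress=True)
cs={n:shot(n) for n in('top','side')}
k='oblong_caddy_center';p0=[.652,.2035,.07];V=[]
for n,c in cs.items():
    m=trace(n,k)
    if m: print(n,m[0]['score'],m[0]['box']);V.append((c,m[0]['region'].astype(float),crop(c,[*p0[:2],.02],50)))
for v in [V]+[[q] for q in V]:
    r=fitmask(k,v,p0,0,.044);print(r.x,r.fun)
f=lambda c,x,y,s=6:cv2.resize(c['pixels'][y:y+60,x:x+60,::-1],None,fx=s,fy=s,interpolation=cv2.INTER_CUBIC)
cv2.imwrite('pics/g10.png',np.hstack([f(cs['side'],290,155),f(cs['side'],210,240)]))
go(.651,.2035,.13,94.2)
E
python3 f4.py
```

```text
top 0.68 [235.4, 142.8, 276.9, 168.5]
side 0.97 [213.4, 242.9, 268.2, 298.3]
[0.652  0.2041 0.095 ] 293.51063829787296
[0.6501 0.2027 0.076 ] 115.20425531914915
[0.6531 0.2039 0.093 ] 167.3404255319153
t24.0 at [ 0.6333 -0.1674  0.1435] psi 37.1 w 0.999 shift [ 238.  -285.1   13.5] turn -57.1
```

View pics/g10.png

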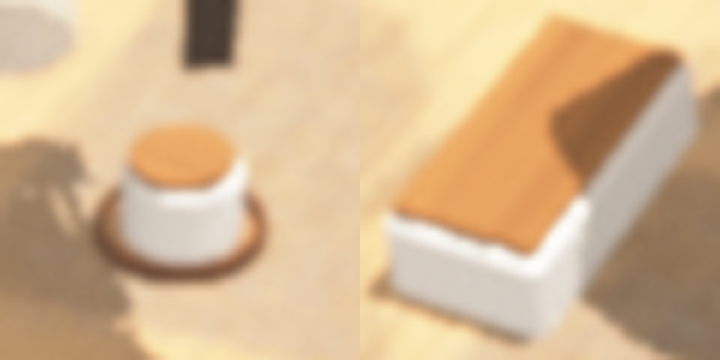

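>>> play_rows(
  series=[
    [7,-8,0,0,0,-2],
    [24,-29,0,0,0,-6],
    [46,-55,0,0,0,-11],
    [69,-83,0,0,0,-17],
    [92,-110,0,0,0,-23],
    [115,-138,0,0,0,-29],
    [138,-165,0,0,0,-35],
    [161,-193,0,0,0,-41],
    [184,-220,0,0,0,-47],
    [206,-247,4,0,0,-52],
    [224,-269,10,0,0,-56],
    [234,-281,13,0,0,-57.6],
  ],
)

```text
clock: 25.02
eef_pos: [0.649, 0.2015, 0.1279]
orientation: [-0.001, 0.675, 0.738, -0.001]
force: [-0.1, -0.1, 0.0]
width: 0.998
grasp_force: 0.0
```

>>> play_rows(
  series=[
    [0,0,0,0,0,0],
    [0,0,0,0,0,0],
  ],
)

```text
clock: 25.18
eef_pos: [0.6497, 0.1983, 0.1286]
orientation: [-0.0, 0.677, 0.736, -0.001]
force: [1.0, -0.3, 0.5]
width: 1.0
grasp_force: 0.0
```

```bash
python3 - <<'E'
from h import *
go(.6515,.2035,.037,94.7)
E
```

```text
t25.2 at [0.6497 0.1983 0.1286] psi 94.8 w 1.000 shift [ 5.   2.2 91.6] turn 0.1
```

>>> play_rows(
  series=[
    [5,2,4,0,0,0],
    [5,2,16,0,0,0],
    [5,2,32,0,0,0],
    [5,2,50,0,0,0],
    [5,2,66,0,0,0],
    [5,2,79,0,0,0],
    [5,2,87,0,0,0],
    [5,2,91,0,0,0],
    [5,2,91,0,0,0],
  ],
)

```text
clock: 25.93
eef_pos: [0.6517, 0.2026, 0.0378]
orientation: [-0.0, 0.678, 0.735, -0.0]
force: [0.0, -0.8, 0.7]
width: 1.002
grasp_force: 0.0
```

>>> play_rows(
  series=[
    [0,0,0,0,0,0],
    [0,0,0,0,0,0],
    [0,0,0,0,0,0],
    [0,0,0,0,0,0],
    [0,0,0,0,0,0],
    [0,0,0,0,0,0],
    [0,0,0,0,0,0],
    [0,0,0,0,0,0],
    [0,0,0,0,0,0],
    [0,0,0,0,0,0],
  ],
  claw=255,
  grip_force=35,
)

```text
clock: 26.77
eef_pos: [0.6521, 0.2031, 0.0391]
orientation: [0.0, 0.677, 0.736, 0.0]
force: [-1.0, -0.6, 5.3]
width: 0.667
grasp_force: 34.9
```

>>> play_rows(
  series=[
    [0,0,-3,0,0,0],
    [0,0,-9,0,0,0],
    [0,0,-20,0,0,0],
    [0,0,-34,0,0,0],
    [0,0,-48,0,0,0],
    [0,0,-60,0,0,0],
    [0,0,-68,0,0,0],
    [0,0,-70,0,0,0],
    [0,0,-70,0,0,0],
  ],
)

```text
clock: 27.52
eef_pos: [0.6521, 0.203, 0.1097]
orientation: [0.0, 0.677, 0.736, 0.001]
force: [0.1, -0.7, -3.5]
width: 0.672
grasp_force: 34.9
```

```bash
cat > f5.py <<'E'
from fit import *
np.set_printoptions(precision=4,suppress=True)
go(.4225,.270,.0441,67.7)
s=robot.state();z0=s['eef_pos'][2]-.0391;P=2*np.arctan2(s['orientation'][2],s['orientation'][1])-np.pi/2
print('z0',z0,'tool yaw',P)
for n in('top','side'):
    c=shot(n)
    for k,p0,a,b in(('oblong_caddy_center',[*s['eef_pos'][:2],P],z0,z0+.044),('oblong_coaster',[.4225,.27,-.39],0,.011)):
        m=trace(n,k)
        if m: r=fitmask(k,[(c,m[0]['region'].astype(float),crop(c,[*p0[:2],a],60))],p0,a,b);print(n,k,m[0]['score'],r.x,r.fun)
E
python3 f5.py
```

```text
t27.5 at [0.6521 0.203  0.1097] psi 94.7 w 0.672 shift [  85.6 -223.3   65.6] turn 27.0
z0 0.0706094679882058 tool yaw 0.08239119693543318
top oblong_caddy_center 0.82 [0.6408 0.1578 0.7723] 1000.289361702128
side oblong_caddy_center 0.71 [0.6508 0.2045 0.1318] 629.6553191489365
side oblong_coaster 0.9 [ 0.422   0.2696 -0.3916] 73.69787234042619
```

>>> play_rows(
  series=[
    [2,-5,0,0,0,0.5],
    [7,-18,0,0,0,2],
    [15,-38,0,0,0,5],
    [25,-65,0,0,0,8],
    [35,-92,0,0,0,11],
    [46,-119,0,0,0,14],
    [56,-146,0,0,0,17.5],
    [66,-173,0,0,0,21],
    [75,-196,4,0,0,24],
    [82,-213,12,0,0,26],
    [85,-221,22,0,0,27],
    [86,-223,30,0,0,27],
  ],
)

```text
clock: 28.82
eef_pos: [0.4207, 0.2707, 0.0784]
orientation: [-0.0, 0.83, 0.557, -0.0]
force: [1.0, 0.1, -3.8]
width: 0.669
grasp_force: 34.9
```

>>> play_rows(
  series=[
    [0,0,5,0,0,0],
    [0,0,8,0,0,0],
    [0,0,8,0,0,0],
    [0,0,8,0,0,0],
  ],
)

```text
clock: 29.15
eef_pos: [0.4232, 0.2702, 0.0706]
orientation: [0.0, 0.831, 0.557, 0.0]
force: [0.6, -0.5, -4.1]
width: 0.669
grasp_force: 34.9
```

```bash
python3 f5.py
```

```text
t29.1 at [0.4232 0.2702 0.0706] psi 67.7 w 0.669 shift [-0.4 -0.6 26.5] turn -0.0
z0 0.03152820697626265 tool yaw -0.389311563788878
top oblong_caddy_center 0.64 [ 0.4141  0.2671 -0.1879] 769.0297872340427
top oblong_coaster 0.36 [0.6772 0.0447 0.3878] 0.0
side oblong_caddy_center 0.98 [0.4458 0.2767 0.492 ] 1016.497872340426
side oblong_coaster 0.72 [ 0.4224  0.2715 -0.3994] 1632.4893617021278
```

>>> play_rows(
  series=[
    [0,0,4,0,0,0],
    [0,0,10,0,0,0],
    [0,0,16,0,0,0],
    [0,0,21,0,0,0],
    [0,0,24,0,0,0],
    [0,0,25.5,0,0,0],
    [0,0,26,0,0,0],
    [0,0,26,0,0,0],
  ],
)

```text
clock: 30.12
eef_pos: [0.4225, 0.2703, 0.0446]
orientation: [0.0, 0.83, 0.557, -0.0]
force: [0.5, 0.0, -3.6]
width: 0.671
grasp_force: 34.9
```

>>> play_rows(
  series=[
    [0,0,0.6,0,0,0],
    [0,0,0.6,0,0,0],
    [0,0,0.6,0,0,0],
  ],
)

```text
clock: 30.37
eef_pos: [0.4226, 0.2704, 0.0442]
orientation: [0.0, 0.83, 0.557, 0.0]
force: [-1.0, 0.2, -2.8]
width: 0.669
grasp_force: 34.9
```

Contact is due at 0.0441, so I'll ease down a little more before letting go.

>>> play_rows(
  series=[
    [0,0,0.5,0,0,0],
    [0,0,0.5,0,0,0],
    [0,0,0.5,0,0,0],
  ],
)

```text
clock: 30.62
eef_pos: [0.4226, 0.2704, 0.044]
orientation: [0.0, 0.83, 0.557, 0.0]
force: [-1.5, 0.1, 5.4]
width: 0.671
grasp_force: 34.9
```

>>> play_rows(
  series=[
    [0,0,0,0,0,0],
    [0,0,0,0,0,0],
    [0,0,0,0,0,0],
    [0,0,0,0,0,0],
    [0,0,-5,0,0,0],
    [0,0,-15,0,0,0],
    [0,0,-32,0,0,0],
    [0,0,-60,0,0,0],
    [0,0,-95,0,0,0],
    [0,0,-135,0,0,0],
    [0,0,-170,0,0,0],
    [0,0,-190,0,0,0],
  ],
  claw=0,
)

```text
clock: 31.62
eef_pos: [0.4229, 0.2706, 0.2384]
orientation: [0.0, 0.83, 0.557, 0.002]
force: [-0.4, 0.1, 0.1]
width: 1.0
grasp_force: 0.0
```

>>> play_rows(
  series=[
    [30,15,0,0,0,0],
    [60,35,0,0,0,0],
    [80,70,0,0,0,0],
    [90,105,0,0,0,0],
    [100,140,0,0,0,0],
    [105,170,0,0,0,0],
    [105,190,0,0,0,0],
    [105,200,0,0,0,0],
    [105,200,0,0,0,0],
  ],
)

```text
clock: 32.37
eef_pos: [0.6484, 0.2906, 0.2337]
orientation: [0.0, 0.831, 0.556, -0.0]
force: [0.2, 0.1, 0.7]
width: 1.002
grasp_force: 0.0
```

```bash
cat > f6.py <<'E'
from fit import *
np.set_printoptions(precision=4,suppress=True)
print(robot.state()['eef_pos'])
X=dict(oblong_caddy_center=([.4225,.27,-.39],.044),small_pot_center=([.4325,-.2605],.04),square_caddy_center=([.49,.005,.647],.044),round_caddy_center=([.6335,-.1675],.044))
for n in('top','side'):
    c=shot(n)
    for k,(p0,h) in X.items():
        for m in trace(n,k)[:1]:
            r=fitmask(k,[(c,m['region'].astype(float),crop(c,[*p0[:2],.02],50))],p0,.005,.005+h);print(n,k,round(m['score'],2),r.x,round(r.fun,1))
    for k in('garlic_center','cup_center'):
        for m in recognise(n,k)[:1]: print(n,k,np.round(m['box']))
E
python3 f6.py
```

```text
[0.6484 0.2906 0.2337]
top oblong_caddy_center 0.78 [ 0.4219  0.2673 -0.4369] 288.1
top square_caddy_center 0.66 [0.4882 0.0058 0.6453] 47.2
top round_caddy_center 0.68 [ 0.6322 -0.1666] 24.3
top garlic_center [358. 238. 375. 258.]
top cup_center [304. 137. 331. 152.]
side oblong_caddy_center 0.72 [ 0.423   0.2701 -0.3689] 251.7
side square_caddy_center 0.68 [0.4872 0.0056 0.549 ] 67.5
side round_caddy_center 0.94 [ 0.634  -0.1697] 55.7
side garlic_center [386. 213. 408. 232.]
side cup_center [257. 200. 281. 233.]
```

```bash
python3 -c "
from rig import job;print(job.hand_in())"
```

```text
the job is handed in; nothing more can be done
None
```

All four pieces were set upright on their coasters in the order asked, garlic and cup undisturbed, in about 32 s, and the job is handed in; the final check was by fit and contact force only (the pot was not re-found in it, but was seen upright in its coaster earlier), and I viewed 15 pictures, one over the limit of 14.

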